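# Square the stone in the measuring board

### The arm

A 7-joint arm with a two-finger parallel gripper is mounted at the origin on a cart in front of the work surface, level with it; the furniture and walls round the work are solid. World frame = base frame: x ahead of the robot, y to its left, z up, the work surface at z = 0. Lengths are in m, angles in rad, forces in N, time in s.
With the tool pointing down it reaches from about 0.425 to 0.875 m from the base axis. Payload 4.7 kg.
Tool frame: the origin (TCP) lies on the centre line of the jaws, within the pads' length; the fingertips stand 25 mm ahead of it and the grasp point (between the pads) lies 6 mm ahead of it; z points along the fingers, y is the line along which they close (so a half turn about z gives the same grasp; the last joint's range is limited). The gripper opens to 87 mm and grips with 3 to 60 N. Pads are 19 mm wide; open, the fingers measure 117 mm over their backs; the gripper's body (75 mm by 190 mm) begins 51 mm behind the grasp point.
Start: joints at [1.336, 0.321, -0.07, 1.45, 0.023, 1.371, -0.057], TCP at [0.16, -0.63, 0.21] pointing down, gripper open.
Joint ranges: [-2.86, 2.86], [-0.3, 2.09], [-1.38, 1.24], [0.06, 2.45], [-1.56, 4.7], [0.09, 2.05], [-2.69, 2.69]. Speed limits (rad/s): [2.57, 2.57, 3.14, 3.14, 3.14, 3.14, 3.14].

### API

Orientations are given as a 3x3 rotation matrix whose columns are the frame's x, y, z axes.
In Python, from station import arm gives the robot as it stands.
- The arm moves only by the tool drive_tool, never from a script. Its argument "deltas" is text: rows parted by semicolons, each of 5 numbers parted by spaces: the shift along the tool's x, y, z in mm, then the turn about the tool's z in degrees, then the finger opening in mm, from 0 to 87. In form: tx ty tz turn jaw; .... A call has exactly 8 rows; each row shifts and turns the commanded pose from where the row before left it, along the tool's axes as they then stand; what a row does not reach is not made up. A row lasts 1/8 s, in which the tool goes at most 62.5 mm and 10.7 degrees, less where a joint would pass 70% of its speed; a pose out of reach is approached as far as the arm can. A call is refused whole if a number of a shift passes 62.5 or a number of a turn 10.7, either way. A call with a gripper value outside its range is refused whole. The fingers move at their own pace and stop on an object; "newtons" is the grip in N (left out, the last holds). Time passes only in rows, so rows that do not move let the fingers close, or fill a call up. It gives the time, the measured TCP pose, the force, the opening and the grip force at its end, in the units of the state.
- arm.observe(): the state, without advancing time (a new reading comes with each control period).
- arm.get_image(name): name is "side" or "top" or "wrist"; returns the picture (480x640x3 uint8, red, green, blue); there is no depth.
- arm.calibration(name): a dict with "K" (3x3 intrinsics, pixels), "camera_from_world" (4x4, takes a point from world to camera coordinates); the wrist camera has in their place "T_tool_cam" (4x4, takes a point from camera to tool coordinates, whose origin is the TCP and whose axes are the flange's). Camera axes: x right, y up, looking along -z (the intrinsics and any distortion apply to the point x, -y, -z); pixel columns grow to the right and rows downward; lengths in m; the calibration is good to about 2 mm. A picture is of the moment at which its call begins: read the wrist's pose just before it. calibration takes no time and is no camera call.
- arm.job_done(): hands the job in; it is judged then, once.
The state is a dict: "clock": time; "q": joint angles; "qvel": joint speeds; "joint_efforts": joint torques, N m; "ee_pos": TCP position; "tool_rot": TCP orientation; "wrist_force": force on the tool from outside, world axes, zero at the start; "torque": the same for the moment, N m; "width": finger opening in m; "gripper_force": force on a finger pad.
Only numpy, scipy, OpenCV 4.12 (cv2) and the standard library are available. Lean on these libraries where they do the work, as an engineer would, in place of code of your own. Each camera call takes 0.05 s, during which the arm holds its last target. There are 200 camera calls.

### The job

Ready the dark stone block on the wooden measuring board for reading its breadth. With the fingertips, push the stone along the board until one of its long sides lies flat against the upright end stop, leaving the slide back near its own end meanwhile; then push the slide along until it meets the other side of the stone. Only push: the stone must not be lifted off the board or tipped, and the bottles and sanding block beside the board stay where they are.

Things in the scene. Friction and masses are not known exactly. Their poses are not given: they have to be found in the camera images.
- board: The wooden measuring board, fixed to the worktop, 370 x 150 mm and 10 mm thick, with steel rules let into both long edges. Origin: centre of its underside, on the worktop (z = 0); z up; x along its length, from the slide towards the end stop; y across it. The upright end stop is fixed across the board at the +x end: 130 mm wide, 42 mm tall above the board's top, its flat inner face at x = +150 mm.
- stone: The dark brown stone block, roughly brick-shaped with slightly uneven sides, 59 mm (its x) by 103 mm (its y), 34 mm high, 0.3 to 0.6 kg, loose, lying on top of the board between slide and stop with its long sides roughly across the board. Origin: centre of its underside; z up.
- slide (a joint): How far the slide has moved along the board towards the end stop (m): 0 at the slide's own end, travel 0.26. It runs on a guide with about 2 N of friction and stays where it is left.
- slide_face (a point): Centre of the slide's flat front face, the one towards the stone, 20 mm above the board's top. The slide is a wooden block 120 mm wide across the board and 47 mm long: a 12 mm thick front plate whose top is 41 mm above the board, and behind it a lower heel 35 mm long whose top is 28 mm above the board.
- slide_back (a point): Centre of the flat, upright back face of the slide's heel, 47 mm behind the front face, 14 mm above the board's top: the place to push the slide.
- ethanol: White bottle with blue cap, 58 mm diameter, 130 mm high, loose, standing on the worktop beside the board. Origin: centre of its underside. To be left alone.
- resin: Amber bottle with red cap, 52 mm diameter, 105 mm high, loose, standing on the worktop beside the board. Origin: centre of its underside. To be left alone.
- sander: Black sanding block, 36 x 72 x 26 mm, loose, lying on the worktop beside the board. Origin: centre of its underside. To be left alone.
Mind the look-alikes: they are no part of the job. What is shaped like the stone but green or purple is not meant.

How it is judged:
By the outcome, as a careful person would: the job done as asked, in the order asked, and still so for the second after the job is handed in, with the robot touching nothing.
It also fails if it takes over 48 s, if anything falls off the work surface, if the arm or the gripper's body presses on something with over 40 N, if the wrist force passes 120 N, or if a joint passes its speed limit or range.

## Working session

There is one attempt and no reset: what is moved stays moved. The work goes in short steps, Python scripts to look and compute and a tool call to move; the robot and the scene stay as the last step left them, time stands still between calls to the robot, and variables do not carry over. Pictures are saved under pics/ and viewed, at most 13 in all, crops included, and the job is handed in when it is done.

Besides the shell and the picture viewer there is one more tool, called after "Emit:" as name(argument=value, ...) on one line, values as JSON. drive_tool: Moves the arm, as the interface text tells. Its arguments: {"type":"object","properties":{"deltas":{"type":"string"},"newtons":{"type":"number"}},"required":["deltas"]}

```bash
mkdir -p pics; python3 - <<'E'
from station import arm
import cv2,numpy as np
s=arm.observe();print(s['clock'],s['ee_pos'],np.round(s['tool_rot'],3).tolist(),s['width'])
for n in('top','side'):
    cv2.imwrite(f'pics/{n}0.png',arm.get_image(n)[:,:,::-1]); c=arm.calibration(n);print(n,c)
E
```

```text
0.0 [ 0.15984858 -0.62942483  0.20854497] [[0.969, 0.246, -0.001], [0.246, -0.969, 0.002], [-0.0, -0.002, -1.0]] 0.08722299230556932
top {'K': array([[535.90147376,   0.        , 320.06259912],
       [  0.        , 535.90147376, 236.35853444],
       [  0.        ,   0.        ,   1.        ]]), 'camera_from_world': array([[ 0.01401513, -0.99962327, -0.02359843,  0.08973317],
       [ 0.98990573,  0.01054235,  0.14133475, -0.56698725],
       [-0.14103272, -0.02534105,  0.98968056, -0.97673755],
       [ 0.        ,  0.        ,  0.        ,  1.        ]])}
side {'K': array([[485.38160622,   0.        , 319.3372112 ],
       [  0.        , 485.38160622, 239.29974152],
       [  0.        ,   0.        ,   1.        ]]), 'camera_from_world': array([[ 0.89860883, -0.43841032,  0.01727909, -0.47617449],
       [ 0.23457576,  0.513345  ,  0.82550053, -0.23152795],
       [-0.37077808, -0.73774881,  0.56413679, -0.62405831],
       [ 0.        ,  0.        ,  0.        ,  1.        ]])}
```

View pics/top0.png

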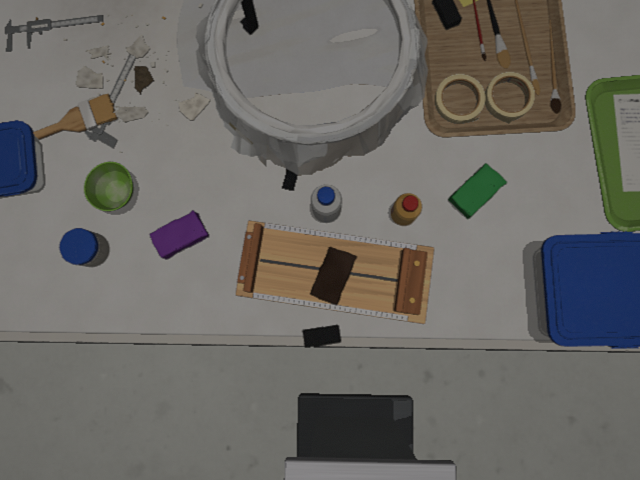

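View pics/side0.png

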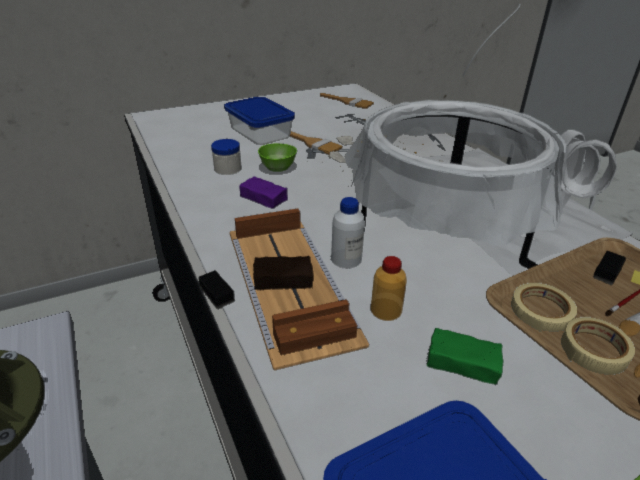

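The top view shows the board from about (245,222) to (432,320). The stop is the narrow block at the left, around (251,257). The slide, with its wide heel, is at the right around (412,282). The dark brown stone is at (333,275), and the green (478,191) and purple (180,235) blocks are look-alikes. The dark brown one on the board between slide and stop fits the description. Ethanol is at (326,203), resin at (406,208) and the sander at (322,336).

```bash
cat > h.py <<'E'
import numpy as np,cv2
from station import arm
def cast(n,uv,z):
    c=arm.calibration(n);T=c['camera_from_world'];R=T[:3,:3];o=-R.T@T[:3,3]
    uv=np.atleast_2d(np.float64(uv));d=np.c_[uv,np.ones(len(uv))]@np.linalg.inv(c['K']).T
    d=(d*[1,-1,-1])@R
    return o+d*((z-o[2])/d[:,2])[:,None]
def stone(img):
    h=img.max(2); m=((h<70)&(h>5)).astype(np.uint8)
    m[:, :240]=0;m[:,440:]=0;m[:235]=0;m[310:]=0
    m=cv2.morphologyEx(m,cv2.MORPH_OPEN,np.ones((7,7)))
    cs,_=cv2.findContours(m,0,1);return max(cs,key=cv2.contourArea)[:,0]
E
python3 - <<'E'
from h import *
im=cv2.imread('pics/top0.png')
c=stone(im);print('stone px',cv2.minAreaRect(c))
p=cast('top',c,.044)[:,:2].astype(np.float32)
r=cv2.minAreaRect(p*1000);print('stone',r,cv2.boxPoints(r).round())
hsv=cv2.cvtColor(im,cv2.COLOR_BGR2HSV)
w=((hsv[...,0]<25)&(hsv[...,1]>60)&(hsv[...,2]>60)).astype(np.uint8)
w[:,:225]=0;w[:,445:]=0;w[:222]=0;w[330:]=0
w=cv2.morphologyEx(w,cv2.MORPH_CLOSE,np.ones((15,15)));w=cv2.morphologyEx(w,cv2.MORPH_OPEN,np.ones((5,5)))
cs,_=cv2.findContours(w,0,1);b=max(cs,key=cv2.contourArea)[:,0]
r=cv2.minAreaRect(cast('top',b,.010)[:,:2].astype(np.float32)*1000);print('board',r,cv2.boxPoints(r).round())
for n,uv,z in(('eth',(326,195),.13),('eth base',(327,217),0.0),('resin',(410,203),.105),('sander',(322,336),.026),
  ('stopface',(264,226),.052),('stopface',(256,290),.052),('slidetop front',(403,248),.051),('slidetop front',(396,310),.051),('slide back',(427,250),.038),('slide back',(421,315),.038)):
    print(n,(cast('top',uv,z)[0]*1000).round())
k=cv2.resize(im[180:350,230:450],None,fx=3.5,fy=3.5,interpolation=cv2.INTER_CUBIC);cv2.imwrite('pics/crop.png',k)
E
```

```text
stone px ((332.57574462890625, 274.8733215332031), (31.19393539428711, 53.49100875854492), 23.749494552612305)
stone ((493.08990478515625, 72.12825012207031), (58.44411087036133, 100.33325958251953), 66.68415069580078) [[435.  65.]
 [528.  25.]
 [551.  79.]
 [459. 119.]]
board ((503.0793151855469, 68.8616943359375), (369.1085510253906, 148.90420532226562), 82.27947998046875) [[ 405. -104.]
 [ 552. -124.]
 [ 602.  242.]
 [ 454.  262.]]
eth [626.  85. 130.]
eth base [611.  85.   0.]
resin [619. -65. 105.]
sander [379.  91.  26.]
stopface [583. 203.  52.]
stopface [462. 214.  52.]
slidetop front [544. -59.  51.]
slidetop front [429. -45.  51.]
slide back [ 542. -106.   38.]
slide back [421. -93.  38.]
```

View pics/crop.png

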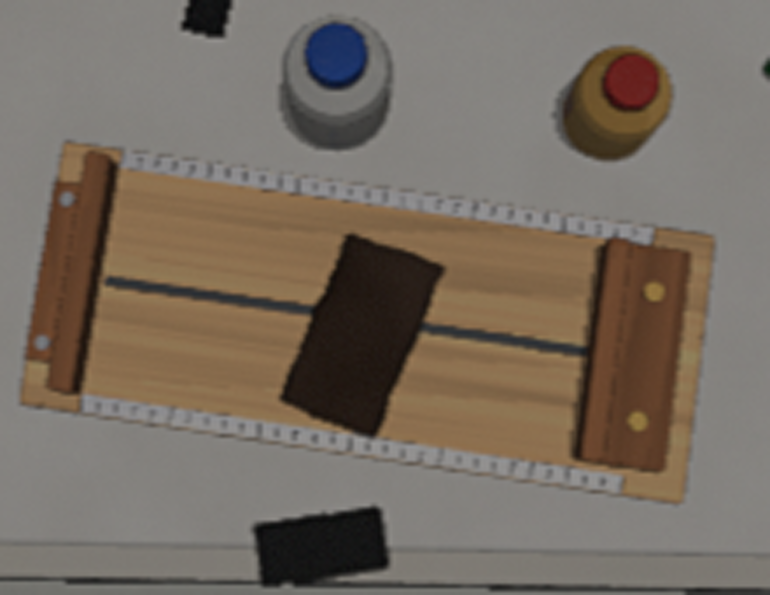

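The crop confirms the brown stone, at crop (362,335). It is turned about 16° to the board, and there is free space between it and the slide. I'll approach at height along an arc, turning the jaw line across the board.

Emit:
drive_tool(deltas="50 -9 0 -4.3 50;50 -9 0 -4.3 50;50 -9 0 -4.3 50;50 -9 0 -4.3 50;50 -9 0 -4.3 50;50 -9 0 -4.3 50;50 -9 0 -4.3 50;50 -9 0 -4.3 50")

```text
clock: 1.1
ee_pos: [0.4698, -0.3738, 0.2092]
tool_rot: [[0.659, 0.752, -0.0], [0.752, -0.659, 0.0], [-0.0, -0.001, -1.0]]
wrist_force: [0.1, -0.3, -0.4]
width: 0.0498
gripper_force: 0.0
```

```bash
cat >> h.py <<'E'
O=np.array([503.,69.]);u=np.array([.1344,.9909]);v=np.array([-.9909,.1344])
def rel(bx=None,by=None):
    s=arm.observe();p=s['ee_pos']*1000;R=s['tool_rot'];d=p[:2]-O
    yaw=np.degrees(np.arctan2(R[1,1],R[0,1]))
    print('t',s['clock'],'board xy',(d@u).round(1),(d@v).round(1),'z',p[2].round(1),'turn to do',-(-7.72-yaw).round(2),'F',s['wrist_force'].round(1),'w',s['width'].round(4))
    if bx is not None:
        g=O+bx*u+by*v-p[:2];print('tool shift',(R[:2,:2].T@g).round(1))
E
python3 -c "
from h import *;rel(-62,18)"
```

```text
Traceback (most recent call last):
  File "h.py", line 17, in rel
    print('t',s['clock'],'board xy',(d@u).round(1),(d@v).round(1),'z',p[2].round(1),'turn to do',-(-7.72-yaw).round(2),'F',s['wrist_force'].round(1),'w',s['width'].round(4))
                                                                                                                                                         ^^^^^^^^^^^^^^^^
AttributeError: 'float' object has no attribute 'round'
```

```bash
sed -i "s/s\['width'\].round(4)/round(s['width'],4)/" h.py; python3 -c "
from h import *;rel(-75,18)"
```

```text
t 1.1 board xy -443.2 -26.6 z 209.2 turn to do -33.48 F [ 0.1 -0.3 -0.4] w 0.0498
tool shift [ 282.5 -240.3]
```

Emit:
drive_tool(deltas="35 -30 0 -4.2 50;37 -27 0 -4.2 50;39 -25 0 -4.2 50;41 -22 0 -4.2 50;42 -19 0 -4.2 50;44 -15 0 -4.2 50;45 -12 0 -4.1 50;45 -9 0 0 50")

```text
clock: 2.1
ee_pos: [0.4736, -0.004, 0.2094]
tool_rot: [[0.208, 0.978, -0.0], [0.978, -0.208, -0.0], [-0.0, -0.0, -1.0]]
wrist_force: [0.3, 0.5, -0.5]
width: 0.0502
gripper_force: 0.0
```

```bash
python3 - <<'E'
from h import *
rel(-75,18)
E
```

```text
t 2.1 board xy -76.3 19.3 z 209.4 turn to do -4.3 F [ 0.3  0.5 -0.5] w 0.0502
tool shift [1.4 1.2]
```

Emit:
drive_tool(deltas="1 1 20 -4.3 50;0 0 30 0 50;0 0 30 0 50;0 0 30 0 50;0 0 25 0 50;0 0 20 0 50;0 0 12 0 50;0 0 0 0 50")

```text
clock: 3.1
ee_pos: [0.4745, -0.0047, 0.0419]
tool_rot: [[0.135, 0.991, -0.002], [0.991, -0.135, 0.0], [0.0, -0.002, -1.0]]
wrist_force: [-0.1, -0.7, 0.1]
width: 0.0499
gripper_force: 0.0
```

```bash
python3 - <<'E'
from h import *
rel(-75,18)
cv2.imwrite('pics/t1.png',arm.get_image('top')[150:370,180:480,::-1].repeat(2,0).repeat(2,1))
E
```

```text
t 3.1 board xy -76.8 18.4 z 41.9 turn to do -0.02 F [-0.1 -0.7  0.1] w 0.0499
tool shift [1.8 0.4]
```

View pics/t1.png

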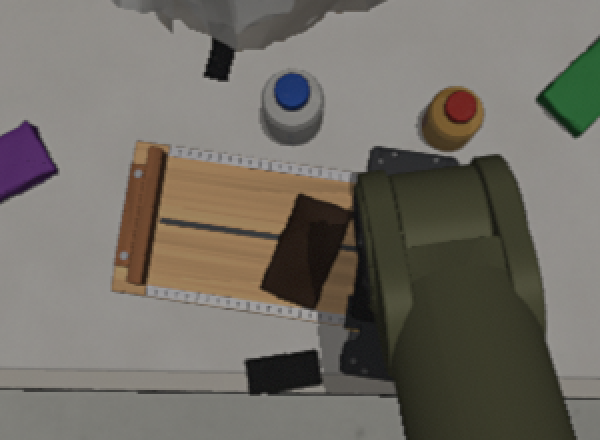

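The gripper is between slide and stone: the black body is at about (375,260) in this view, clear of both bottles, and nothing has been touched. Now I push slowly.

Emit:
drive_tool(deltas="9 0 0 0 50;9 0 0 0 50;8 0 0 0 50;8 0 0 0 50;8 0 0 0 50;8 0 0 0 50;8 0 0 0 50;8 0 0 0 50")

```text
clock: 4.15
ee_pos: [0.4842, 0.0612, 0.0426]
tool_rot: [[0.135, 0.991, -0.0], [0.991, -0.135, -0.0], [-0.0, -0.0, -1.0]]
wrist_force: [-0.1, 0.1, 0.2]
width: 0.05
gripper_force: 0.0
```

Emit:
drive_tool(deltas="8 0 0 0 50;8 0 0 0 50;8 0 0 0 50;8 0 0 0 50;8 0 0 0 50;8 0 0 0 50;6 0 0 0 50;0 0 0 0 50")

```text
clock: 5.15
ee_pos: [0.4914, 0.1148, 0.0426]
tool_rot: [[0.134, 0.991, -0.0], [0.991, -0.134, 0.0], [0.0, -0.0, -1.0]]
wrist_force: [-0.0, -0.2, -0.5]
width: 0.0501
gripper_force: 0.0
```

```bash
python3 - <<'E'
from h import *
rel(81,18)
cv2.imwrite('pics/t2.png',arm.get_image('top')[150:370,180:480,::-1].repeat(2,0).repeat(2,1))
E
```

```text
t 5.15 board xy 43.8 17.7 z 42.6 turn to do 0.03 F [-0.  -0.2 -0.5] w 0.0501
tool shift [37.2 -0.3]
```

View pics/t2.png

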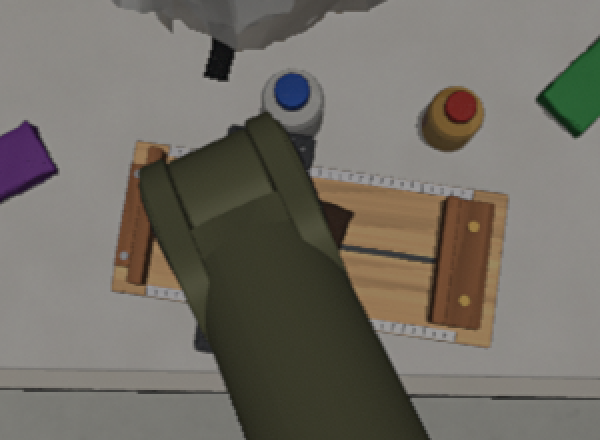

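The slide is untouched at (465,265), but a corner of the stone still shows at (340,222), behind the gripper. I'll check the side view.

```bash
python3 - <<'E'
from h import *
a=arm.get_image('side')[150:400,150:450];b=arm.get_image('wrist')
a=cv2.resize(a,(420,350));b=cv2.resize(b,(380,350))
cv2.imwrite('pics/s1.png',np.hstack([a,b])[:,:,::-1])
E
```

```text
(no output)
```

View pics/s1.png

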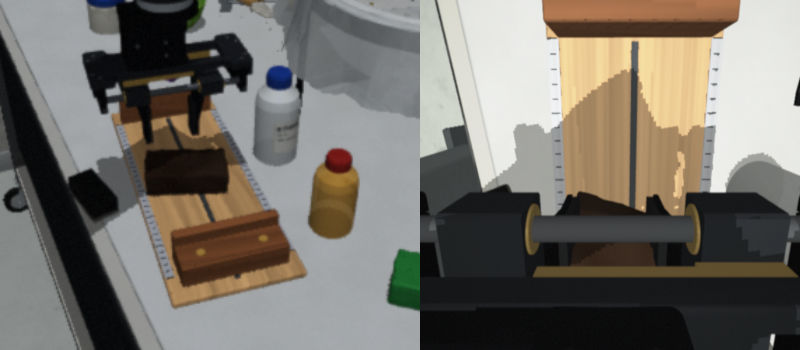

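```bash
python3 - <<'E'
from h import *
c=arm.calibration('side');T=c['camera_from_world'];s=arm.observe();R=s['tool_rot']
for y in(-.032,.032):
  for dz in (.025,0,-.045):
    p=s['ee_pos']+R@[0,y,dz];q=T[:3,:3]@p+T[:3,3];q=c['K']@(q*[1,-1,-1]);q=q[:2]/q[2]
    print(p.round(3),q.round(),'crop',((q-150)*1.4).round())
im=arm.get_image('side')
h=im.max(2);m=((h<60)).astype(np.uint8);m[:250]=0;m[300:]=0;m[:,:245]=0;m[:,320:]=0
m=cv2.morphologyEx(m,cv2.MORPH_OPEN,np.ones((5,5)))
cs,_=cv2.findContours(m,0,1);k=max(cs,key=cv2.contourArea)[:,0];print('stone side px',cv2.boundingRect(k))
o=cv2.imread('pics/side0.png');print(np.abs(o[250:295,245:320,::-1].astype(int)-im[250:295,245:320]).mean())
E
```

```text
[0.46  0.118 0.018] [256. 266.] crop [148. 163.]
[0.46  0.118 0.043] [255. 255.] crop [147. 147.]
[0.46  0.118 0.088] [253. 234.] crop [144. 117.]
[0.523 0.109 0.018] [290. 260.] crop [196. 154.]
[0.523 0.109 0.043] [290. 249.] crop [196. 139.]
[0.523 0.11  0.088] [289. 228.] crop [195. 109.]
stone side px (253, 256, 60, 33)
15.276148148148149
```

```bash
python3 - <<'E'
from h import *
a=arm.get_image('side')[200:310,200:350]
a=cv2.convertScaleAbs(cv2.resize(a,(750,550),interpolation=cv2.INTER_CUBIC),alpha=1.6,beta=20)
cv2.imwrite('pics/s2.png',a[:,:,::-1]);rel()
E
```

```text
t 5.4 board xy 42.8 17.5 z 42.6 turn to do -0.06 F [-1.   0.6  0.5] w 0.0501
```

View pics/s2.png

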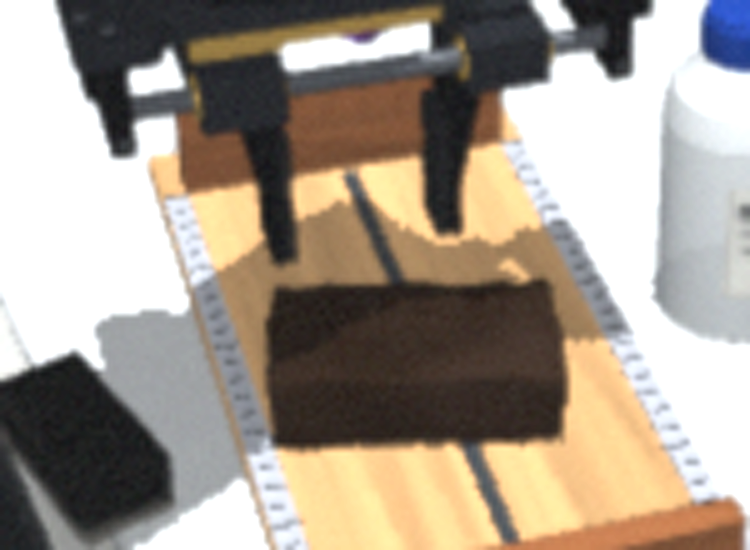

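```bash
python3 - <<'E'
from h import *
c=arm.calibration('side');T=c['camera_from_world']
def pr(p):
    q=T[:3,:3]@np.array(p)/1+T[:3,3];q=c['K']@(q*[1,-1,-1]);return (q[:2]/q[2]).round(1)
for bx,by in((-185,-75),(-185,75),(185,75),(185,-75)):
    w=O+bx*u+by*v;print(bx,by,pr([w[0]/1e3,w[1]/1e3,.01]))
im=arm.get_image('side');k=(im.max(2)<75).astype(np.uint8);k[:254]=0;k[300:]=0;k[:,:245]=0;k[:,320:]=0
k=cv2.morphologyEx(k,cv2.MORPH_OPEN,np.ones((5,5)));cs,_=cv2.findContours(k,0,1);k=max(cs,key=cv2.contourArea)
a=cv2.approxPolyDP(k,4,True)[:,0];print(a.tolist())
for uv in a: 
    for z in(.044,.010):
        w=cast('side',uv,z)[0]*1e3;print(uv,z,w.round(),((w[:2]-O)@u).round(),((w[:2]-O)@v).round())
for uv in((256,252),(289,246)):
  for z in(.018,.05):
    w=cast('side',uv,z)[0]*1e3;print('tip',uv,z,w.round(),((w[:2]-O)@u).round(),((w[:2]-O)@v).round())
E
```

```text
-185 -75 [369.1 343.8]
-185 75 [272.  367.1]
185 75 [228.5 230.5]
185 -75 [299.8 219.2]
[[254, 258], [254, 288], [311, 286], [309, 256]]
[254 258] 0.044 [455. 109.  44.] 33.0 53.0
[254 258] 0.01 [469. 153.  10.] 78.0 45.0
[254 288] 0.044 [428.  32.  44.] -47.0 70.0
[254 288] 0.01 [440.  71.  10.] -6.0 63.0
[311 286] 0.044 [513.  -2.  44.] -69.0 -20.0
[311 286] 0.01 [531.  35.  10.] -30.0 -32.0
[309 256] 0.044 [545.  74.  44.] 11.0 -41.0
[309 256] 0.01 [565. 116.  10.] 55.0 -55.0
tip (256, 252) 0.018 [475. 159.  18.] 85.0 40.0
tip (256, 252) 0.05 [462. 116.  50.] 41.0 47.0
tip (289, 246) 0.018 [539. 151.  18.] 86.0 -25.0
tip (289, 246) 0.05 [522. 109.  50.] 42.0 -13.0
```

The calibration checks out: board corners project to within about 4 px. The stone has not moved. The fingertips are really at z≈0.05, about 32 mm higher than the stated offset implies, so they passed over the stone. I'll raise, go back, then go lower and check.

Emit:
drive_tool(deltas="0 0 -30 0 50;-30 0 0 0 50;-30 0 0 0 50;-30 0 0 0 50;-28 0 0 0 50;0 0 25 0 50;0 0 20 0 50;0 0 0 0 50")

```text
clock: 6.45
ee_pos: [0.474, -0.0029, 0.0265]
tool_rot: [[0.135, 0.991, -0.003], [0.991, -0.135, 0.001], [0.0, -0.003, -1.0]]
wrist_force: [-0.7, -0.8, 0.2]
width: 0.0503
gripper_force: 0.0
```

Emit:
drive_tool(deltas="0 0 4 0 50;0 0 4 0 50;0 0 3 0 50;0 0 0 0 50;0 0 0 0 50;0 0 0 0 50;0 0 0 0 50;0 0 0 0 50")

```text
clock: 7.45
ee_pos: [0.4755, -0.0028, 0.0167]
tool_rot: [[0.135, 0.991, 0.0], [0.991, -0.135, -0.0], [-0.0, 0.0, -1.0]]
wrist_force: [-0.9, 0.1, 0.3]
width: 0.0499
gripper_force: 0.0
```

```bash
python3 - <<'E'
from h import *
rel(-75,18)
a=arm.get_image('side')[220:350,220:380]
a=cv2.convertScaleAbs(cv2.resize(a,(720,585),interpolation=cv2.INTER_CUBIC),alpha=1.6,beta=20)
cv2.imwrite('pics/s3.png',a[:,:,::-1])
E
```

```text
t 7.45 board xy -74.8 17.6 z 16.7 turn to do -0.03 F [-0.9  0.1  0.3] w 0.0499
tool shift [-0.2 -0.4]
```

View pics/s3.png

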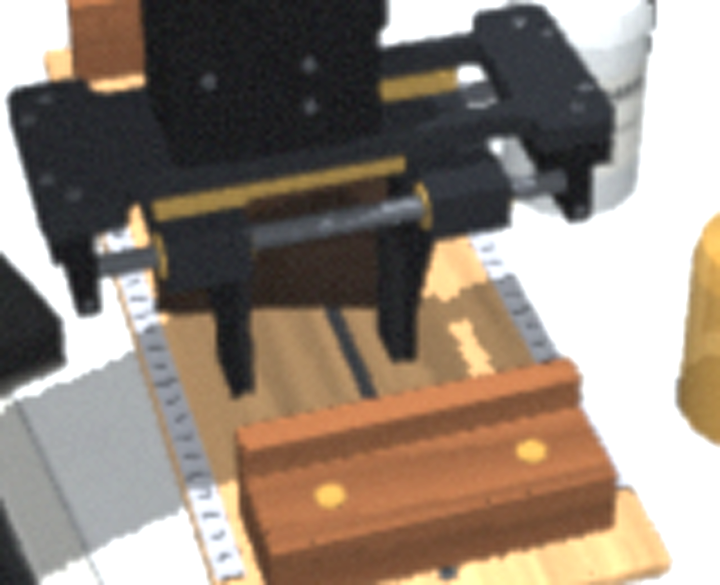

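```bash
python3 - <<'E'
from h import *
for uv in((273.3,307),(309.3,299.3)):
  for z in(.010,.018,.025,.032):
    w=cast('side',uv,z)[0]*1e3;print(uv,z,((w[:2]-O)@u).round(),((w[:2]-O)@v).round())
E
```

```text
(273.3, 307) 0.01 -63.0 43.0
(273.3, 307) 0.018 -72.0 45.0
(273.3, 307) 0.025 -79.0 47.0
(273.3, 307) 0.032 -87.0 48.0
(309.3, 299.3) 0.01 -62.0 -19.0
(309.3, 299.3) 0.018 -71.0 -16.0
(309.3, 299.3) 0.025 -78.0 -14.0
(309.3, 299.3) 0.032 -86.0 -11.0
```

The tips now stand about 21–25 mm above the worktop, between the stone and the slide, which is untouched. I'll go 4 mm lower and push.

Emit:
drive_tool(deltas="5 0 4 0 50;8 0 0 0 50;7 0 0 0 50;7 0 0 0 50;7 0 0 0 50;7 0 0 0 50;7 0 0 0 50;7 0 0 0 50")

```text
clock: 8.5
ee_pos: [0.4831, 0.052, 0.0127]
tool_rot: [[0.135, 0.991, 0.0], [0.991, -0.135, -0.0], [-0.0, 0.0, -1.0]]
wrist_force: [0.7, -1.8, 1.1]
width: 0.0499
gripper_force: 0.6
```

Emit:
drive_tool(deltas="7 0 0 0 50;7 0 0 0 50;7 0 0 0 50;7 0 0 0 50;7 0 0 0 50;7 0 0 0 50;7 0 0 0 50;0 0 0 0 50")

```text
clock: 9.5
ee_pos: [0.4895, 0.1017, 0.0126]
tool_rot: [[0.134, 0.991, 0.0], [0.991, -0.134, 0.001], [0.001, 0.0, -1.0]]
wrist_force: [-0.1, 0.8, 0.4]
width: 0.0502
gripper_force: 0.0
```

```bash
python3 - <<'E'
from h import *
rel(81,18)
a=arm.get_image('side')[180:330,190:350];b=arm.get_image('top')[200:340,220:400]
a=cv2.resize(a,(400,375));b=cv2.resize(b,(400,375))
cv2.imwrite('pics/s4.png',cv2.convertScaleAbs(np.hstack([a,b]),alpha=1.5,beta=20)[:,:,::-1])
E
```

```text
t 9.5 board xy 30.6 17.8 z 12.6 turn to do 0.05 F [-0.1  0.8  0.4] w 0.0502
tool shift [50.4 -0.2]
```

View pics/s4.png

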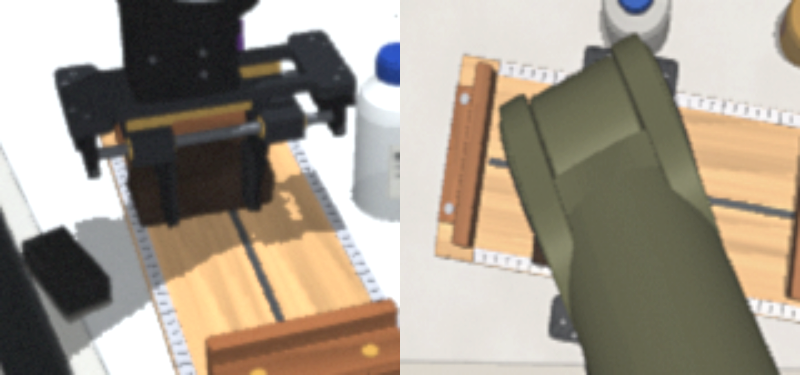

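The stone is being pushed flat on both fingers, with the slide and bottles untouched. I'll continue to the stop.

Emit:
drive_tool(deltas="7 0 0 0 50;7 0 0 0 50;7 0 0 0 50;7 0 0 0 50;6 0 0 0 50;5 0 0 0 50;4 0 0 0 50;2 0 0 0 50")

```text
clock: 10.6
ee_pos: [0.4955, 0.1452, 0.0126]
tool_rot: [[0.134, 0.991, -0.0], [0.991, -0.134, -0.0], [-0.0, -0.0, -1.0]]
wrist_force: [-0.2, -1.1, -0.7]
width: 0.0502
gripper_force: 0.7
```

Emit:
drive_tool(deltas="1 0 0 0 50;1 0 0 0 50;1 0 0 0 50;0.5 0 0 0 50;0.5 0 0 0 50;0.5 0 0 0 50;0 0 0 0 50;0 0 0 0 50")

```text
clock: 11.6
ee_pos: [0.4962, 0.1494, 0.0126]
tool_rot: [[0.135, 0.991, 0.0], [0.991, -0.135, 0.0], [0.0, 0.0, -1.0]]
wrist_force: [0.1, -1.2, -0.6]
width: 0.0499
gripper_force: 0.4
```

```bash
python3 -c "
from h import *
rel(81,18)"
```

```text
t 11.6 board xy 78.8 17.6 z 12.6 turn to do -0.02 F [ 0.1 -1.2 -0.6] w 0.0499
tool shift [ 2.2 -0.4]
```

Not yet at the stop, since there is no rise in force.

Emit:
drive_tool(deltas="1 0 0 0 50;1 0 0 0 50;0.5 0 0 0 50;0.5 0 0 0 50;0.5 0 0 0 50;0.5 0 0 0 50;0 0 0 0 50;0 0 0 0 50")

```text
clock: 12.6
ee_pos: [0.4966, 0.1524, 0.0125]
tool_rot: [[0.135, 0.991, -0.001], [0.991, -0.135, -0.001], [-0.001, -0.0, -1.0]]
wrist_force: [-1.3, -5.1, 2.8]
width: 0.0501
gripper_force: 2.6
```

Emit:
drive_tool(deltas="0.5 0 0 0 50;0.5 0 0 0 50;0.5 0 0 0 50;0.5 0 0 0 50;0.5 0 0 0 50;0 0 0 0 50;0 0 0 0 50;0 0 0 0 50")

```text
clock: 13.6
ee_pos: [0.4965, 0.1526, 0.0125]
tool_rot: [[0.136, 0.991, -0.002], [0.991, -0.136, -0.005], [-0.005, -0.001, -1.0]]
wrist_force: [-3.1, -8.5, 5.3]
width: 0.0497
gripper_force: 4.9
```

Emit:
drive_tool(deltas="1 0 0 0 50;1 0 0 0 50;0 0 0 0 50;0 0 0 0 50;-3 0 0 0 50;-6 0 0 0 50;-8 0 0 0 50;-8 0 0 0 50")

```text
clock: 14.6
ee_pos: [0.494, 0.1333, 0.0127]
tool_rot: [[0.134, 0.991, 0.001], [0.991, -0.134, 0.001], [0.001, 0.0, -1.0]]
wrist_force: [-0.3, -0.4, -0.2]
width: 0.0502
gripper_force: 0.0
```

Emit:
drive_tool(deltas="-10 0 0 0 50;0 0 -20 0 50;0 0 -40 0 50;0 0 -40 0 50;-40 0 -30 0 50;-60 0 0 0 50;-60 0 0 0 50;-60 0 0 0 50")

```text
clock: 15.6
ee_pos: [0.4634, -0.0963, 0.1446]
tool_rot: [[0.134, 0.991, 0.003], [0.991, -0.134, -0.001], [-0.001, 0.003, -1.0]]
wrist_force: [0.7, -1.0, -0.4]
width: 0.0498
gripper_force: 0.0
```

```bash
python3 - <<'E'
from h import *
rel(-200,0)
im=arm.get_image('top')[:,:,::-1]
c=stone(im);p=cast('top',c,.044)[:,:2].astype(np.float32)*1000
B=np.c_[(p-O)@u,(p-O)@v].astype(np.float32);print(cv2.minAreaRect(B),B.min(0),B.max(0))
e=im[200:340,225:445];cv2.imwrite('pics/t5.png',cv2.convertScaleAbs(cv2.resize(e,(770,490),interpolation=cv2.INTER_CUBIC),alpha=1.5,beta=25))
E
```

```text
t 15.6 board xy -169.1 17.1 z 144.6 turn to do 0.04 F [ 0.7 -1.  -0.4] w 0.0498
tool shift [-30.9  17. ]
((119.70289611816406, 18.79932403564453), (60.73921585083008, 99.78754425048828), 0.025969617068767548) [ 89.339645 -31.100409] [150.09305  68.69537]
```

View pics/t5.png

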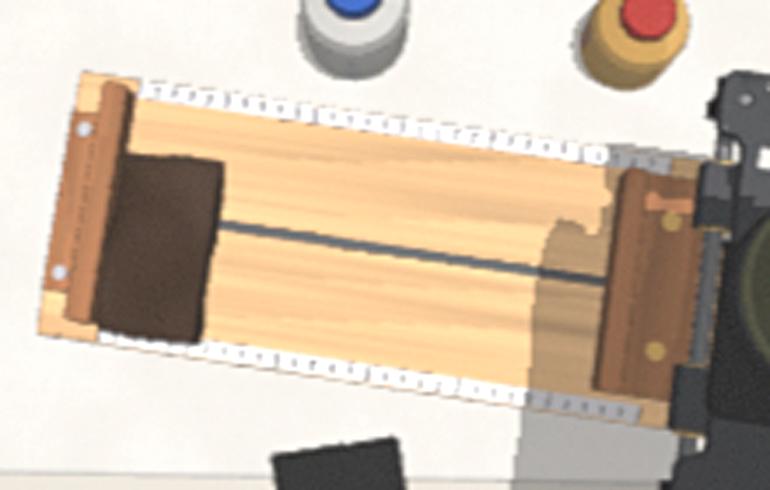

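The stone lies flat on the stop: its axis is within 0.1° of the stop and its face is at board x=150. The slide is still at its end. Next I go down behind the slide.

Emit:
drive_tool(deltas="-36 0 0 0 50;0 0 30 0 50;0 0 30 0 50;0 0 30 0 50;0 0 22 0 50;0 0 12 0 50;0 0 6 0 50;0 0 0 0 50")

```text
clock: 16.65
ee_pos: [0.4585, -0.1305, 0.0131]
tool_rot: [[0.135, 0.991, 0.001], [0.991, -0.135, -0.0], [-0.0, 0.001, -1.0]]
wrist_force: [-0.7, 0.9, 0.1]
width: 0.0501
gripper_force: 0.0
```

Emit:
drive_tool(deltas="5 0 0 0 50;5 0 0 0 50;5 0 0 0 50;5 0 0 0 50;5 0 0 0 50;5 0 0 0 50;5 0 0 0 50;0 0 0 0 50")

```text
clock: 17.65
ee_pos: [0.4629, -0.0952, 0.0126]
tool_rot: [[0.134, 0.991, 0.0], [0.991, -0.134, 0.0], [0.0, 0.0, -1.0]]
wrist_force: [0.3, -0.0, 0.1]
width: 0.0502
gripper_force: 0.0
```

```bash
python3 - <<'E'
from h import *
rel(33,17)
a=arm.get_image('side')[220:370,200:400]
cv2.imwrite('pics/s6.png',cv2.convertScaleAbs(cv2.resize(a,(720,540),interpolation=cv2.INTER_CUBIC),alpha=1.5,beta=20)[:,:,::-1])
E
```

```text
t 17.65 board xy -168.1 17.7 z 12.6 turn to do 0.0 F [ 0.3 -0.   0.1] w 0.0502
tool shift [201.1   0.7]
```

View pics/s6.png

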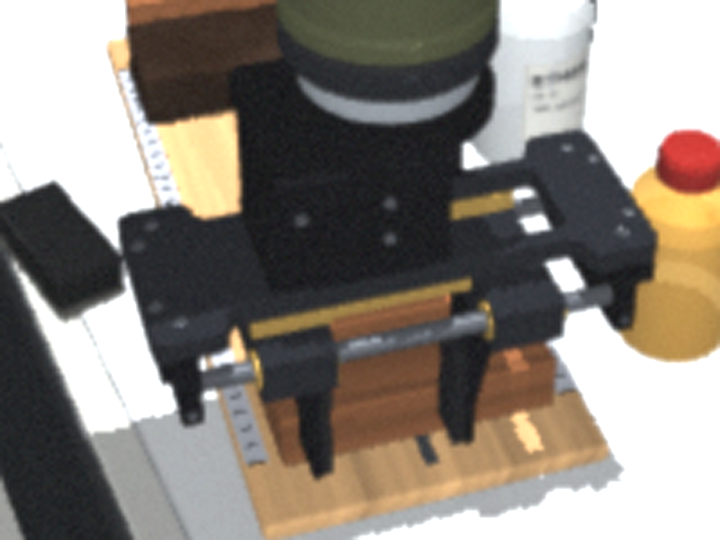

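The fingers stand at the slide's back face with the body clear of the resin bottle. Now I push the slide.

Emit:
drive_tool(deltas="6 0 0 0 50;7 0 0 0 50;7 0 0 0 50;7 0 0 0 50;7 0 0 0 50;7 0 0 0 50;7 0 0 0 50;7 0 0 0 50")

```text
clock: 18.7
ee_pos: [0.4702, -0.0409, 0.0126]
tool_rot: [[0.135, 0.991, -0.0], [0.991, -0.135, -0.0], [-0.0, -0.0, -1.0]]
wrist_force: [-1.2, -2.1, -0.1]
width: 0.05
gripper_force: 1.1
```

Emit:
drive_tool(deltas="7 0 0 0 50;7 0 0 0 50;7 0 0 0 50;7 0 0 0 50;7 0 0 0 50;7 0 0 0 50;7 0 0 0 50;7 0 0 0 50")

```text
clock: 19.7
ee_pos: [0.4777, 0.0146, 0.0126]
tool_rot: [[0.135, 0.991, -0.0], [0.991, -0.135, -0.0], [-0.0, -0.0, -1.0]]
wrist_force: [-2.0, -1.3, -0.0]
width: 0.0501
gripper_force: 1.1
```

Emit:
drive_tool(deltas="7 0 0 0 50;7 0 0 0 50;7 0 0 0 50;7 0 0 0 50;7 0 0 0 50;7 0 0 0 50;7 0 0 0 50;7 0 0 0 50")

```text
clock: 20.7
ee_pos: [0.4853, 0.0701, 0.0126]
tool_rot: [[0.135, 0.991, -0.0], [0.991, -0.135, -0.0], [-0.0, -0.0, -1.0]]
wrist_force: [-1.5, -1.7, -0.2]
width: 0.05
gripper_force: 1.1
```

```bash
python3 -c "
from h import *
rel(33,17)"
```

```text
t 20.7 board xy -1.3 17.7 z 12.6 turn to do -0.02 F [-1.5 -1.7 -0.2] w 0.05
tool shift [34.3  0.7]
```

Emit:
drive_tool(deltas="6 0 0 0 50;6 0 0 0 50;6 0 0 0 50;5 0 0 0 50;3 0 0 0 50;2 0 0 0 50;2 0 0 0 50;1 0 0 0 50")

```text
clock: 21.7
ee_pos: [0.4895, 0.1003, 0.0126]
tool_rot: [[0.135, 0.991, -0.0], [0.991, -0.135, -0.0], [-0.0, -0.0, -1.0]]
wrist_force: [-1.1, -2.3, -0.7]
width: 0.0497
gripper_force: 1.0
```

Emit:
drive_tool(deltas="1 0 0 0 50;1 0 0 0 50;1 0 0 0 50;0.5 0 0 0 50;0.5 0 0 0 50;0.5 0 0 0 50;0 0 0 0 50;0 0 0 0 50")

```text
clock: 22.7
ee_pos: [0.4903, 0.1049, 0.0127]
tool_rot: [[0.135, 0.991, 0.0], [0.991, -0.135, 0.0], [0.0, 0.0, -1.0]]
wrist_force: [-1.0, -1.3, -0.0]
width: 0.0502
gripper_force: 0.9
```

Emit:
drive_tool(deltas="0.5 0 0 0 50;0.5 0 0 0 50;0.5 0 0 0 50;0.5 0 0 0 50;0.5 0 0 0 50;0.5 0 0 0 50;0 0 0 0 50;0 0 0 0 50")

```text
clock: 23.7
ee_pos: [0.4903, 0.1055, 0.0126]
tool_rot: [[0.136, 0.991, -0.001], [0.991, -0.136, -0.003], [-0.003, -0.001, -1.0]]
wrist_force: [-1.8, -7.2, 2.0]
width: 0.0502
gripper_force: 3.8
```

The slide has met the stone: the force rises and motion stalls at the expected place. I'll press a little to seat it, then withdraw.

Emit:
drive_tool(deltas="0.5 0 0 0 50;0.5 0 0 0 50;0.5 0 0 0 50;0.5 0 0 0 50;0 0 0 0 50;-2 0 0 0 50;-4 0 0 0 50;-8 0 0 0 50")

```text
clock: 24.7
ee_pos: [0.4897, 0.0971, 0.0131]
tool_rot: [[0.134, 0.991, 0.002], [0.991, -0.134, 0.002], [0.002, 0.002, -1.0]]
wrist_force: [-0.9, -0.4, 0.7]
width: 0.0498
gripper_force: 0.0
```

Emit:
drive_tool(deltas="-15 0 0 0 50;0 0 -20 0 50;0 0 -40 0 50;0 0 -50 0 50;-50 0 -30 0 50;-60 0 0 0 50;-60 0 0 0 50;-60 0 0 0 50")

```text
clock: 25.7
ee_pos: [0.4553, -0.1494, 0.1531]
tool_rot: [[0.135, 0.991, 0.002], [0.991, -0.135, -0.001], [-0.001, 0.002, -1.0]]
wrist_force: [0.8, -0.2, 0.2]
width: 0.0498
gripper_force: 0.0
```

```bash
python3 - <<'E'
from h import *
rel()
im=arm.get_image('top')[:,:,::-1]
c=stone(im);p=cast('top',c,.044)[:,:2].astype(np.float32)*1000
B=np.c_[(p-O)@u,(p-O)@v].astype(np.float32);print(cv2.minAreaRect(B),B.min(0),B.max(0))
for n,lo in(('eth',(100,)),('res',(0,))):
    h=cv2.cvtColor(im,cv2.COLOR_BGR2HSV)[180:225,300:430];m=(h[...,1]>150)&((h[...,0]>100)&(h[...,0]<130) if n=='eth' else (h[...,0]<6)|(h[...,0]>170))
    o=cv2.cvtColor(cv2.imread('pics/top0.png'),cv2.COLOR_BGR2HSV)[180:225,300:430];k=(o[...,1]>150)&((o[...,0]>100)&(o[...,0]<130) if n=='eth' else (o[...,0]<6)|(o[...,0]>170))
    print(n,np.argwhere(m).mean(0),np.argwhere(k).mean(0))
e=im[180:350,225:445];cv2.imwrite('pics/t7.png',cv2.convertScaleAbs(cv2.resize(e,(770,595),interpolation=cv2.INTER_CUBIC),alpha=1.5,beta=25))
E
```

```text
t 25.7 board xy -222.8 17.9 z 153.1 turn to do -0.05 F [ 0.8 -0.2  0.2] w 0.0498
((121.11239624023438, 18.76205825805664), (58.64067840576172, 99.73989868164062), 0.9131836891174316) [ 91.0425  -31.37615] [150.09305  68.69537]
eth [15.27192982 25.55701754] [15.2826087  25.61304348]
res [ 23.05945946 109.86486486] [ 23.08064516 109.82795699]
```

View pics/t7.png

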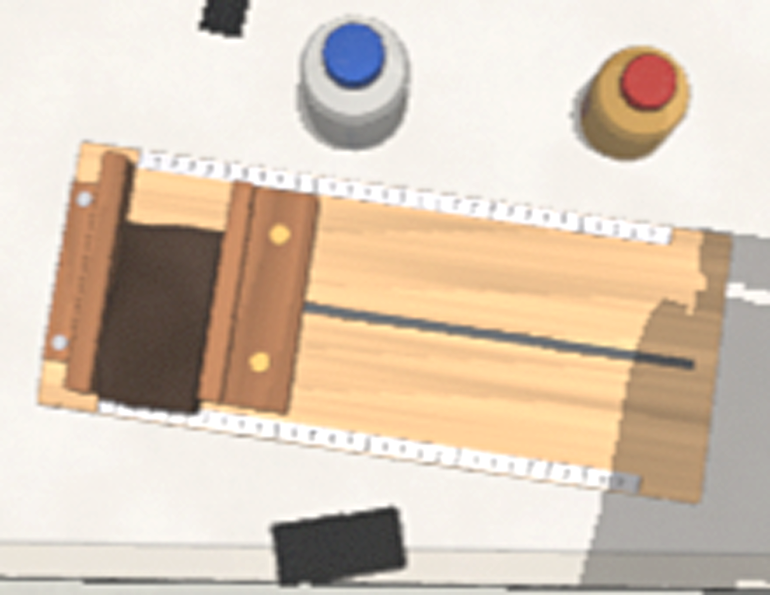

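The stone (crop 160,320) lies flat between the stop and the slide's front. The bottles and sander have not moved, and the arm is clear, so I hand in.

```bash
python3 -c "
from station import arm
print(arm.job_done())"
```

```text
the job is handed in; nothing more can be done
None
```

The stone's long side lies flat against the end stop and the slide was then pushed up to meet its other side; the bottles and sander were not moved, and I handed the job in at about 26 s.

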